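Back off the padding press by two turns

TASK

The pad in the small bench press has set: loosen the press by rolling a fingertip along the knurled rim of its big wheel, anticlockwise seen from above, counting two full turns so that the shiny pip on the wheel comes back to about where it started. Push the rim gently, grasp and lift nothing, leave the jar, the tin and the brush where they are, and finish clear of everything.

Things in the scene. Friction and masses are not known exactly. Their poses are not given: they have to be found in the camera images.
- wheel_axis (a point): Fixed point on the vertical axis of the knurled wheel, 168 mm above the bench: the height of the wheel's flat top at joint 0. The wheel is a dark steel disc, 97 mm across over its ribs and 26 mm thick, the underside 142 mm above the bench at joint 0; a low hub on top, 26 mm wide, 2 mm high. Its rim has 28 upright half-round ribs 2.5 mm proud, 10 mm apart.
- press: Green bench press, fixed to the bench; origin at the centre of the underside of its bed, 230 (x) by 270 (y) mm. The wheel sits over its middle. Under the wheel a crossbar, 40 by 265 mm along y, its top 130 mm above the bench, on two columns 115 mm either side of the axis. Only the wheel stands higher, so its rim is free all round. A paper pad lies clamped inside. Place and yaw vary.
- lock_wheel (a joint): Turn of the knurled wheel in rad, growing anticlockwise seen from above (loosening). Starts between -2.4 and 2.4; two full turns add 12.57. Dry friction about 0.08 N m (under 2 N at the rim); it stays where it is left. Wheel, screw and pressure plate rise together by 3 mm per turn. Stops at -3.1 and 22.
- wheel_pip (a point): Centre of the top of the bright steel pip, 12 mm across and 2 mm high, on the flat top of the wheel 34 mm from its axis; goes round with the wheel. At joint 0 it lies on the press's +x side.
- glue_jar: Bystander: white plastic jar with lid, 58 mm across, 85 mm high, standing on the bench beside the press; origin at the centre of its underside.
- ink_tin: Bystander: round aluminium tin, 70 mm across, 60 mm high, standing on the bench beside the press; origin at the centre of its underside.
- glue_brush: Bystander: brush 170 mm long lying on the bench in front of the press; origin under its middle, its length along its x axis.

How it is judged:
On the way:
1. a finger on the knurled wheel while it is turned through the first of its turns (contact force between the fingers and lock_wheel above 0.3 N and value of joint lock_wheel between 3.5 and 9 rad).
At the end, for the whole second after the job is handed in: The wheel has been turned anticlockwise by two full turns and stands still: its joint reads within 3.05 rad of 12.57 and the pip is within 22 mm of where it began (its rise of 6 mm included), so about 0.6 rad either way of two turns exactly. Jar, tin and brush are within 15 mm of their places (value of joint lock_wheel between 9.516 and 15.616 rad and distance of wheel_pip from where it was at the start of the episode below 0.022 m and velocity of joint lock_wheel between -0.05 and 0.05 rad/s and distance of each of glue_jar, ink_tin, glue_brush from where it was at the start of the episode below 0.015 m); the robot touches nothing.
It fails at once if the wheel is pushed harder than 45 N (contact force between anything else and lock_wheel above 45 N).
It fails at once if the glue jar is moved by more than 15 mm or lifted (distance of glue_jar from where it was at the start of the episode above 0.015 m).
It fails at once if the ink tin is moved by more than 15 mm or lifted (distance of ink_tin from where it was at the start of the episode above 0.015 m).
It fails at once if the glue brush is moved by more than 15 mm or lifted (distance of glue_brush from where it was at the start of the episode above 0.015 m).
It also fails if it takes over 64 s, if anything falls off the work surface, if the arm or the gripper's body presses on something with over 40 N, if the wrist force passes 120 N, or if a joint passes its speed limit or range.

ROBOT

A 6-joint arm with a two-finger parallel gripper is mounted at the origin on the work surface. World frame = base frame: x ahead of the robot, y to its left, z up, the work surface at z = 0. Lengths are in m, angles in rad, forces in N, time in s.
With the tool pointing down it reaches from about 0.275 to 0.725 m from the base axis. Payload 5.6 kg.
Tool frame: the origin (TCP) lies on the centre line of the jaws, within the pads' length; the fingertips stand tip_extent ahead of it and the grasp point (between the pads) is the TCP (tip_extent is the distance from the TCP to the fingertips, in m); z points along the fingers, y is the direction in which the jaws open and shut (so a half turn about z gives the same grasp; the last joint's range is limited). The gripper opens to 85 mm and grips with 20 to 120 N. Pads are 22 mm wide; open, the fingers measure 114 mm over their backs; the gripper's body (76 mm by 85 mm) begins 54 mm behind the grasp point. The pads swing forward as they close: fully open they stand 13 mm farther back than shut.
Start: joints at [-0.862, 0.255, 0.108, 0, -1.424, -0.285], TCP at [0.226, -0.501, 0.25] pointing down, gripper open.
Joint ranges: [-2.95, 2.95], [-1.21, 1.97], [-1.09, 1.5], [-2.87, 1.71], [-2.94, -0.07], [-3.05, 3.05]. Speed limits (rad/s): [2.57, 2.57, 3.14, 3.14, 3.14, 3.14].

INTERFACE

Orientations are given as a unit quaternion [x, y, z, w].
In Python, from station import observe, grab_frame, sign_off, tip_extent gives the robot as it stands. The module is installed in compiled form; this text tells all that it offers.
- The arm moves only by the tool drive_tool, never from a script. Its argument "targets" is a list of rows, each a list of 3 entries, a list of its own where there are three numbers: the shift along the world's x, y, z in units of 10 cm (1.0 is 10 cm), then the turn, a rotation vector about the world's x, y, z in units of pi rad (1.0 is pi rad), then the closure, from 0 (fully open) to 1 (shut). In form: [[[dx, dy, dz], [wx, wy, wz], jaw], ...]. A call has 1 to 20 rows; each row is the pose to reach, as a shift and turn from the pose commanded when the call began, turning the shorter way round; what a row does not reach only later rows make up. A row lasts 1/8 s, in which the tool goes at most 62.5 mm and 10.7 degrees, less where a joint would pass 70% of its speed; a pose out of reach is approached as far as the arm can. A call with a number of a shift or a turn outside -1 to 1 is refused whole. A call with a gripper value outside its range is refused whole. The fingers move at their own pace and stop on an object; "grip_force" is the grip in N (left out, the last holds). Time passes only in rows, so rows that repeat a pose let the fingers close. It gives the time, the measured TCP pose, the force and the opening at its end, in the units of the state.
- observe(): the state, without advancing time (a new reading comes with each control period).
- grab_frame(name): name is "side" or "top" or "wrist"; returns a dict with "image" (420x560x3 uint8, red, green, blue), "intrinsics" (3x3 intrinsics, pixels), "extrinsics" (4x4, takes a point from camera to world coordinates); the wrist camera has in their place "tool_from_camera" (4x4, takes a point from camera to tool coordinates, whose origin is the TCP and whose axes are the flange's). Camera axes: x right, y up, looking along -z (the intrinsics and any distortion apply to the point x, -y, -z); pixel columns grow to the right and rows downward; lengths in m; the calibration is good to about 2 mm. A picture is of the moment at which its call begins: read the wrist's pose just before it. There is no depth.
- sign_off(): hands the job in, once; it reports no verdict.
The state is a dict: "t": time; "joint_pos": joint angles; "qvel": joint speeds; "tau": joint torques, N m; "ee_pos": TCP position; "orientation": TCP orientation; "ft_force": force on the tool from outside, world axes, zero at the start; "wrist_torque": the same for the moment, N m; "finger_gap": finger opening in m.
Only numpy, scipy, OpenCV 4.12 (cv2) and the standard library are available. Lean on these libraries where they do the work, as an engineer would, in place of code of your own. Each camera call takes 0.05 s, during which the arm holds its last target. There are 200 camera calls.

## Working session

There is one attempt and no reset: what is moved stays moved. The work goes in short steps, Python scripts to look and compute and a tool call to move; the robot and the scene stay as the last step left them, time stands still between calls to the robot, and variables do not carry over. Pictures are saved under pics/ and viewed, about 8 in all and at most 12, crops included, and the job is handed in when it is done.

Besides the shell and the picture viewer there is one more tool, called after "Call:" as name(argument=value, ...) on one line, values as JSON. drive_tool: Moves the arm, as the interface text tells. Shifts and turns lie within -1 to 1; 1 stands for 10 cm of shift or pi rad of turn. Its arguments: {"type":"object","properties":{"targets":{"type":"array"},"grip_force":{"type":"number"}},"required":["targets"]}

```bash
mkdir -p pics; python3 - <<'E'
from station import *
import cv2,pickle
print(tip_extent); s=observe(); print(s)
for n in("top","side"):
    f=grab_frame(n); pickle.dump(f,open(f"pics/{n}0.pkl","wb")); cv2.imwrite(f"pics/{n}0.png",f["image"][:,:,::-1]); print(f["intrinsics"],f["extrinsics"],f.keys())
E
```

```text
0.019
{'t': 0.0, 'joint_pos': array([-8.62420831e-01,  2.55750041e-01,  1.07014447e-01, -4.77248392e-04,
       -1.42392459e+00, -2.84595279e-01]), 'qvel': array([-1.19199298e-04,  1.18138585e-03,  1.74637612e-05, -8.81804551e-04,
        3.07560544e-04,  2.65237856e-04]), 'tau': array([-1.43255827e-03, -3.86634958e+01,  2.37940192e+01,  5.36537915e+00,
       -6.22398176e-03,  6.53021658e-06]), 'ee_pos': array([ 0.22602582, -0.50090071,  0.24939771]), 'orientation': array([-2.10273658e-01,  9.77642094e-01,  9.31835374e-04, -2.36387244e-04]), 'ft_force': array([-0.18123911,  0.54815234,  0.07701874]), 'wrist_torque': array([-0.01299203, -0.02594213,  0.00136471]), 'finger_gap': 0.08551973285004574}
[[462.24627034   0.         280.32250839]
 [  0.         462.24627034 205.11220577]
 [  0.           0.           1.        ]] [[-0.01243149  0.98554554 -0.16895396  0.31940007]
 [-0.99936507 -0.01788823 -0.03081355  0.03126601]
 [-0.03339044  0.16846362  0.98514217  1.08542763]
 [ 0.          0.          0.          1.        ]] dict_keys(['image', 'intrinsics', 'extrinsics'])
[[426.45809105   0.         278.85139376]
 [  0.         426.45809105 207.22064672]
 [  0.           0.           1.        ]] [[-9.17945705e-01  2.25271439e-01 -3.26540137e-01  2.41318142e-01]
 [-3.96705265e-01 -5.22886051e-01  7.54463459e-01  6.72995113e-01]
 [-7.84213669e-04  8.22096683e-01  5.69347370e-01  6.07170150e-01]
 [ 0.00000000e+00  0.00000000e+00  0.00000000e+00  1.00000000e+00]] dict_keys(['image', 'intrinsics', 'extrinsics'])
```

View pics/top0.png

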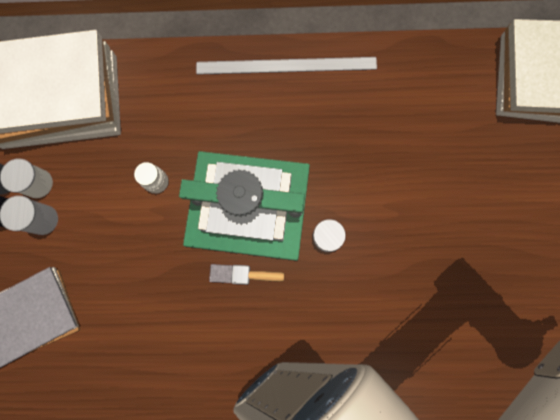

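View pics/side0.png

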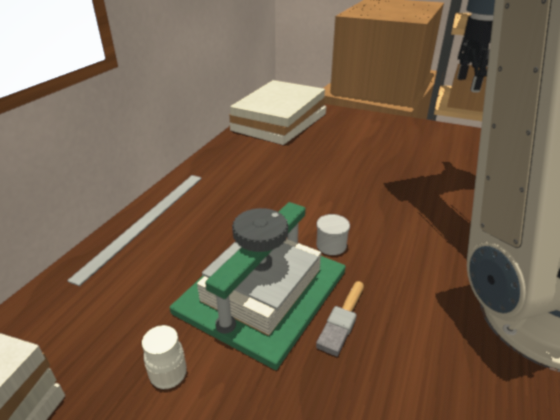

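The top view shows the wheel at about (240,193), the pip at (254,198), the jar at (150,178), the tin at (329,236) and the brush at (247,275). The side view agrees, with the wheel at (261,230).

```bash
cat > h.py <<'E'
import numpy as np,cv2,pickle
def ray(f,u,v,z):
    K=f["intrinsics"];T=f["extrinsics"]
    d=T[:3,:3]@np.array([(u-K[0,2])/K[0,0],-(v-K[1,2])/K[1,1],-1]);o=T[:3,3]
    return o+d*(z-o[2])/d[2]
def proj(f,p):
    T=f["extrinsics"];K=f["intrinsics"];c=T[:3,:3].T@(np.array(p)-T[:3,3])
    return K[0,2]+K[0,0]*c[0]/-c[2],K[1,2]+K[1,1]*c[1]/c[2]
def wheel(f,box):
    x0,y0,x1,y1=box;im=f["image"].astype(int)
    m=((im.max(2)<100)&(im.max(2)-im.min(2)<16)).astype(np.uint8)
    b=np.zeros_like(m);b[y0:y1,x0:x1]=m[y0:y1,x0:x1]
    b=cv2.morphologyEx(b,cv2.MORPH_OPEN,np.ones((3,3)))
    c=max(cv2.findContours(b,0,2)[0],key=cv2.contourArea)
    return cv2.convexHull(c)
def pip(f,box):
    x0,y0,x1,y1=box;g=f["image"][y0:y1,x0:x1].min(2)
    ys,xs=np.nonzero(g>150);return xs.mean()+x0,ys.mean()+y0,len(xs)
E
python3 - <<'E'
from h import *
f=pickle.load(open("pics/top0.pkl","rb"));s=pickle.load(open("pics/side0.pkl","rb"))
h=wheel(f,(210,160,270,222));print(cv2.boundingRect(h),cv2.fitEllipse(h))
(u,v),r=cv2.minEnclosingCircle(h);a=ray(f,u,v,.163);print("top",a,r*(ray(f,u+1,v,.163)-a))
hs=wheel(s,(225,200,295,262));print(cv2.boundingRect(hs),cv2.fitEllipse(hs))
(u,v)=cv2.fitEllipse(hs)[0];print("side",ray(s,u,v,.155)); print("proj top centre in side",proj(s,a))
p=pip(f,(247,190,262,206));print(p,ray(f,p[0],p[1],.170))
im=f["image"].astype(int);g=((im[...,1]>im[...,0]+25)&(im[...,1]>im[...,2]+10)).astype(np.uint8)
P=np.argwhere(g)[:,::-1];rc=cv2.minAreaRect(P.astype(np.float32));print(rc)
print("bed corners",[ray(f,*q,.02).round(3) for q in cv2.boxPoints(rc)])
for n,q,z in(("jar",(147,174),.085),("tin",(329,236),.06),("brushL",(212,273),.01),("brushR",(284,277),.01)):print(n,ray(f,*q,z))
big=np.hstack([cv2.resize(f["image"][150:240,190:300],None,fx=3.6,fy=3.6),cv2.resize(s["image"][190:280,210:320],None,fx=3.6,fy=3.6)])
cv2.imwrite("pics/c.png",big[:,:,::-1])
E
```

```text
(243, 212, 8, 4) ((246.50009155273438, 213.46263122558594), (2.9914138317108154, 9.439543724060059), 81.04926300048828)
top [0.46161648 0.12882948 0.163     ] [-0.00013551 -0.00773053  0.        ]
(233, 209, 56, 43) ((260.5070495605469, 230.27288818359375), (43.560970306396484, 56.88938522338867), 92.95303344726562)
side [0.50200964 0.15055402 0.155     ]
proj top centre in side (np.float64(286.9701199037217), np.float64(225.19071980835068))
(np.float64(253.80645161290323), np.float64(197.7741935483871), 31) [0.49240457 0.11328753 0.17      ]
((241.00791931152344, 204.363037109375), (125.3661117553711, 96.74622344970703), 6.881723880767822)
bed corners [array([0.413, 0.315, 0.02 ]), array([0.644, 0.293, 0.02 ]), array([ 0.6  , -0.005,  0.02 ]), array([0.374, 0.027, 0.02 ])]
jar [0.56725532 0.3610673  0.085     ]
tin [ 0.4237868  -0.04383311  0.06      ]
brushL [0.34727622 0.22512293 0.01      ]
brushR [0.33596788 0.05852875 0.01      ]
```

View pics/c.png

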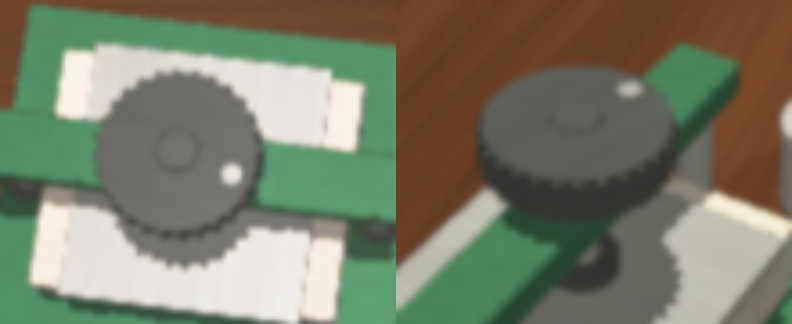

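```bash
python3 - <<'E'
from h import *
f=pickle.load(open("pics/top0.pkl","rb"));s=pickle.load(open("pics/side0.pkl","rb"))
print("hub top",ray(f,239.3,191.8,.170),"disc top",ray(f,239.8,192.2,.168),"hub side",ray(s,260.3,222.6,.170))
# side pip
ps=pip(s,(268,205,282,222));print(ps,ray(s,ps[0],ps[1],.170)); p=ray(f,253.81,197.77,.17);print("pip top",p)
E
```

```text
hub top [0.50527162 0.14271786 0.17      ] disc top [0.50483001 0.14194056 0.168     ] hub side [0.50286955 0.14868516 0.17      ]
(np.float64(274.55555555555554), np.float64(214.33333333333334), 9) [0.49027323 0.11683541 0.17      ]
pip top [0.49241305 0.11328032 0.17      ]
```

The wheel axis is at about (0.504, 0.1445) and the pip about 114° clockwise from +x. Next I'll close the fingers, square the tool to the world and travel to the near side of the wheel.

Call:
drive_tool(targets=[[[0.1, 0.3, 0], [0, 0, -0.05], 1], [[0.2, 0.6, 0], [0, 0, -0.1], 1], [[0.3, 0.95, 0], [0, 0, -0.135], 1], [[0.3, 0.95, 0], [0, 0, -0.135], 1]], grip_force=40)

```text
t: 0.6
ee_pos: [0.2565, -0.4046, 0.2504]
orientation: [-0.001, 1.0, 0.0, 0.0]
ft_force: [-1.1, -0.3, -0.3]
finger_gap: 0.0122
```

Call:
drive_tool(targets=[[[0.15, 0.5, 0], [0, 0, 0], 1], [[0.3, 0.95, 0], [0, 0, 0], 1]])

```text
t: 0.85
ee_pos: [0.2861, -0.3106, 0.2498]
orientation: [0.001, 1.0, 0.0, -0.0]
ft_force: [0.5, -0.2, 1.3]
finger_gap: -0.0
```

Call:
drive_tool(targets=[[[0.15, 0.5, 0], [0, 0, 0], 1], [[0.3, 0.95, 0], [0, 0, 0], 1]])

```text
t: 1.1
ee_pos: [0.3164, -0.2152, 0.2502]
orientation: [-0.0, 1.0, 0.0, -0.0]
ft_force: [1.2, 0.5, 0.7]
finger_gap: -0.0002
```

Call:
drive_tool(targets=[[[0.15, 0.5, 0], [0, 0, 0], 1], [[0.3, 0.95, 0], [0, 0, 0], 1]])

```text
t: 1.35
ee_pos: [0.3465, -0.12, 0.2503]
orientation: [-0.0, 1.0, -0.0, 0.0]
ft_force: [1.7, -0.0, -0.1]
finger_gap: 0.0002
```

Call:
drive_tool(targets=[[[0.15, 0.5, 0], [0, 0, 0], 1], [[0.3, 0.95, 0], [0, 0, 0], 1]])

```text
t: 1.6
ee_pos: [0.3766, -0.0249, 0.2503]
orientation: [-0.0, 1.0, -0.0, 0.0]
ft_force: [0.1, -0.8, 0.8]
finger_gap: -0.0001
```

Call:
drive_tool(targets=[[[0.15, 0.5, 0], [0, 0, 0], 1], [[0.3, 0.95, 0], [0, 0, 0], 1], [[0.3, 0.95, 0], [0, 0, 0], 1], [[0.3, 0.95, 0], [0, 0, 0], 1]])

```text
t: 2.1
ee_pos: [0.4062, 0.0683, 0.2499]
orientation: [-0.0, 1.0, -0.0, -0.0]
ft_force: [-0.8, -0.1, -0.0]
finger_gap: -0.0003
```

Call:
drive_tool(targets=[[[0.12, 0.38, 0], [0, 0, 0], 1], [[0.24, 0.76, 0], [0, 0, 0], 1], [[0.24, 0.76, -0.45], [0, 0, 0], 1], [[0.24, 0.76, -0.9], [0, 0, 0], 1], [[0.24, 0.76, -0.9], [0, 0, 0], 1], [[0.24, 0.76, -0.9], [0, 0, 0], 1]])

```text
t: 2.85
ee_pos: [0.4314, 0.1443, 0.1623]
orientation: [0.0, 1.0, 0.0, 0.001]
ft_force: [1.1, -0.9, 0.7]
finger_gap: 0.0
```

```bash
python3 - <<'E'
from station import *
import cv2
s=observe(); print(s['ee_pos'],s['joint_pos'],s['ft_force'])
import numpy as np
a=grab_frame("side")["image"];b=grab_frame("wrist")["image"]
cv2.imwrite("pics/d.png",np.hstack([cv2.resize(a[130:310,170:370],(400,360)),cv2.resize(b,(400,300),interpolation=cv2.INTER_AREA) if 0 else cv2.copyMakeBorder(cv2.resize(b,(400,300)),0,60,0,0,0)])[:,:,::-1])
E
```

```text
[0.43139427 0.1443259  0.16228462] [ 6.70094554e-01  1.14398221e-01 -2.97052068e-01  1.28807803e-03
 -1.15678408e+00 -2.24227314e+00] [ 1.07346888 -0.91199114  0.74241382]
```

View pics/d.png

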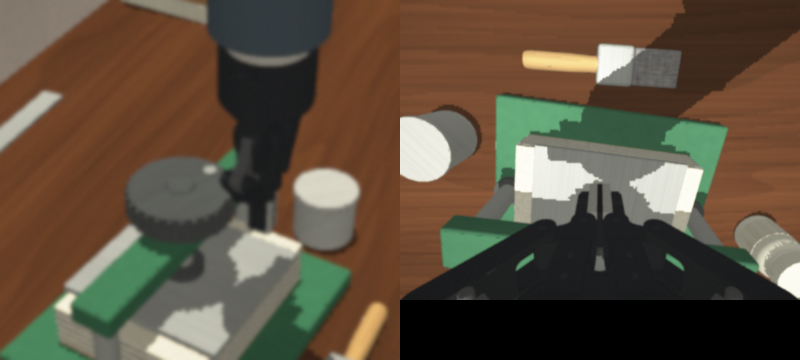

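The side crop shows the fingertip beside the near rim, clear of it. A dark linkage bulge sits at about wheel height, so I'll zoom in on it.

```bash
python3 - <<'E'
from station import *
from h import *
f=grab_frame("side");a=f["image"];t=grab_frame("wrist");b=t["image"]
print(t["intrinsics"],t["tool_from_camera"].round(4))
for p in [(.4314,.1443,.143),(.4314,.1443,.162),(.4314,.1588,.143),(.4314,.1588,.2),(.4314,.1443,.216),(.4554,.1443,.166)]:
    u,v=proj(f,p);print(p,round(u,1),round(v,1),"crop",round((u-240)*5),round((v-150)*5))
cv2.imwrite("pics/e.png",np.hstack([cv2.resize(a[150:260,240:320],(400,550),interpolation=2),cv2.resize(b[230:340,170:250] if 0 else b[240:350,200:280],(400,550),interpolation=2)])[:,:,::-1])
E
```

```text
[[326.957546     0.         279.41061435]
 [  0.         326.957546   211.01412125]
 [  0.           0.           1.        ]] [[ 6.000e-04  9.528e-01  3.037e-01  7.760e-02]
 [ 1.000e+00 -1.000e-03  1.100e-03  7.000e-04]
 [ 1.300e-03  3.037e-01 -9.528e-01 -1.228e-01]
 [ 0.000e+00  0.000e+00  0.000e+00  1.000e+00]]
(0.4314, 0.1443, 0.143) 299.8 243.9 crop 299 469
(0.4314, 0.1443, 0.162) 300.1 235.1 crop 301 426
(0.4314, 0.1588, 0.143) 296.7 249.0 crop 283 495
(0.4314, 0.1588, 0.2) 297.5 221.6 crop 288 358
(0.4314, 0.1443, 0.216) 301.0 208.7 crop 305 293
(0.4554, 0.1443, 0.166) 286.9 229.7 crop 234 399
```

View pics/e.png

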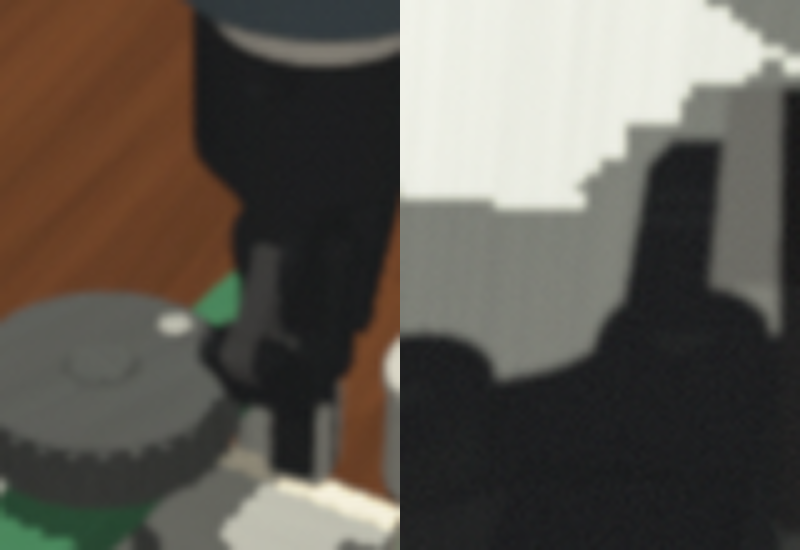

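The fingers run 15–20 mm past the knuckles, and the knuckles stay about 25 mm above the wheel top, so there is clearance. Now I'll probe inward along +x.

Call:
drive_tool(targets=[[[0.1, 0, 0], [0, 0, 0], 1], [[0.12, 0, 0], [0, 0, 0], 1], [[0.12, 0, 0], [0, 0, 0], 1]])

```text
t: 3.42
ee_pos: [0.4424, 0.1447, 0.1602]
orientation: [0.0, 1.0, -0.0, -0.0]
ft_force: [0.5, 0.1, -0.3]
finger_gap: 0.0001
```

Call:
drive_tool(targets=[[[0.02, 0, 0], [0, 0, 0], 1], [[0.02, 0, 0], [0, 0, 0], 1]])

```text
t: 3.68
ee_pos: [0.4442, 0.1447, 0.1602]
orientation: [0.0, 1.0, -0.0, -0.0]
ft_force: [-0.3, 0.4, 0.8]
finger_gap: -0.0002
```

Call:
drive_tool(targets=[[[0.02, 0, 0], [0, 0, 0], 1], [[0.02, 0, 0], [0, 0, 0], 1]])

```text
t: 3.92
ee_pos: [0.4463, 0.1447, 0.1603]
orientation: [0.0, 1.0, -0.0, 0.0]
ft_force: [0.8, 0.0, 0.2]
finger_gap: -0.0002
```

Call:
drive_tool(targets=[[[0.015, 0, 0], [0, 0, 0], 1], [[0.015, 0, 0], [0, 0, 0], 1]])

```text
t: 4.18
ee_pos: [0.4466, 0.1446, 0.1601]
orientation: [0.0, 1.0, -0.0, -0.001]
ft_force: [-4.7, 0.8, 2.6]
finger_gap: 0.0002
```

Call:
drive_tool(targets=[[[0.015, 0, 0], [0, 0, 0], 1], [[0.015, 0, 0], [0, 0, 0], 1]])

```text
t: 4.42
ee_pos: [0.4468, 0.1444, 0.1601]
orientation: [0.0, 1.0, -0.0, -0.002]
ft_force: [-10.4, 1.5, 7.6]
finger_gap: 0.0
```

Contact starts at x = 0.4464 with a stiffness of about 4 N/mm, which is gentle. Now the first stroke: −y, then round the lower-right corner of the path.

Call:
drive_tool(targets=[[[0, -0.07, 0], [0, 0, 0], 1], [[0, -0.145, 0], [0, 0, 0], 1], [[0.003, -0.223, 0], [0, 0, 0], 1], [[0.023, -0.299, 0], [0, 0, 0], 1], [[0.056, -0.37, 0], [0, 0, 0], 1], [[0.101, -0.434, 0], [0, 0, 0], 1]])

```text
t: 5.18
ee_pos: [0.4597, 0.1007, 0.1603]
orientation: [0.0, 1.0, -0.0, 0.0]
ft_force: [0.5, 0.2, -0.3]
finger_gap: -0.0003
```

```bash
python3 - <<'E'
from station import *
import cv2
import numpy as np
s=observe();print(s['ft_force'],s['joint_pos'],s['wrist_torque'])
a=grab_frame("side")["image"];b=grab_frame("top")["image"]
cv2.imwrite("pics/f.png",np.hstack([cv2.resize(a[170:280,210:320],(400,400)),cv2.resize(b[130:240,190:300],(400,400))])[:,:,::-1])
E
```

```text
[ 0.51676695  0.17670368 -0.2765283 ] [ 5.50041753e-01  1.48308078e-01 -2.61866098e-01  2.72877294e-04
 -1.16051255e+00 -2.12141864e+00] [-0.01513581 -0.02013031  0.02691715]
```

View pics/f.png

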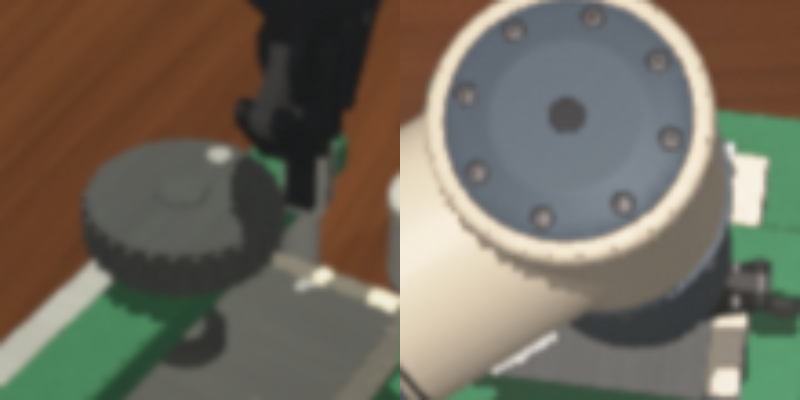

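The force has gone: the fingertip corner is slimmer than a box, and the wheel turned only slightly. I'll move in radially at this bearing to find the surface.

Call:
drive_tool(targets=[[[0.014, 0.014, 0], [0, 0, 0], 1], [[0.014, 0.014, 0], [0, 0, 0], 1]])

```text
t: 5.52
ee_pos: [0.4608, 0.1029, 0.1602]
orientation: [0.0, 1.0, 0.0, -0.0]
ft_force: [-0.5, 0.2, -0.8]
finger_gap: -0.0
```

Call:
drive_tool(targets=[[[0.014, 0.014, 0], [0, 0, 0], 1], [[0.014, 0.014, 0], [0, 0, 0], 1]])

```text
t: 5.78
ee_pos: [0.4621, 0.1043, 0.1603]
orientation: [-0.0, 1.0, -0.0, -0.0]
ft_force: [-0.6, 0.1, -0.2]
finger_gap: -0.0001
```

Call:
drive_tool(targets=[[[0.014, 0.014, 0], [0, 0, 0], 1], [[0.014, 0.014, 0], [0, 0, 0], 1]])

```text
t: 6.02
ee_pos: [0.4626, 0.1045, 0.16]
orientation: [0.0, 1.0, -0.001, -0.001]
ft_force: [-3.2, -3.9, 1.5]
finger_gap: -0.0001
```

Call:
drive_tool(targets=[[[0.014, 0.014, 0], [0, 0, 0], 1], [[0.014, 0.014, 0], [0, 0, 0], 1]])

```text
t: 6.28
ee_pos: [0.4628, 0.1047, 0.1599]
orientation: [0.0, 1.0, -0.002, -0.002]
ft_force: [-7.2, -7.6, 4.7]
finger_gap: -0.0001
```

Contact here is also at D≈58.5 mm from the axis, so the fingertip behaves as roughly round. I'll follow a circle of D≈55 mm (about 10 N), starting with a short arc and checking the force.

Call:
drive_tool(targets=[[[0.06, -0.055, 0], [0, 0, 0], 1], [[0.124, -0.098, 0], [0, 0, 0], 1], [[0.193, -0.132, 0], [0, 0, 0], 1]])

```text
t: 6.65
ee_pos: [0.4812, 0.0903, 0.1596]
orientation: [0.0, 1.0, -0.003, -0.004]
ft_force: [-8.7, -11.8, 5.3]
finger_gap: 0.0002
```

Call:
drive_tool(targets=[[[0.073, -0.024, 0], [0, 0, 0], 1], [[0.149, -0.037, 0], [0, 0, 0], 1], [[0.206, -0.04, 0], [0, 0, 0], 1]])

```text
t: 7.02
ee_pos: [0.5032, 0.0847, 0.16]
orientation: [0.0, 1.0, -0.005, -0.003]
ft_force: [-2.4, -17.2, 2.6]
finger_gap: -0.0002
```

Call:
drive_tool(targets=[[[0.077, 0.005, 0], [0, 0, 0], 1], [[0.152, 0.021, 0], [0, 0, 0], 1], [[0.224, 0.048, 0], [0, 0, 0], 1], [[0.291, 0.084, 0], [0, 0, 0], 1], [[0.354, 0.129, 0], [0, 0, 0], 1], [[0.409, 0.182, 0], [0, 0, 0], 1]])

```text
t: 7.78
ee_pos: [0.5486, 0.1045, 0.1608]
orientation: [0.001, 1.0, -0.003, 0.002]
ft_force: [10.0, -12.2, -4.0]
finger_gap: -0.0004
```

Call:
drive_tool(targets=[[[0.047, 0.06, 0], [0, 0, 0], 1], [[0.085, 0.127, 0], [0, 0, 0], 1], [[0.114, 0.198, 0], [0, 0, 0], 1], [[0.133, 0.272, 0], [0, 0, 0], 1], [[0.141, 0.368, 0], [0, 0, 0], 1]])

```text
t: 8.4
ee_pos: [0.5648, 0.1444, 0.1616]
orientation: [0.0, 1.0, -0.0, 0.005]
ft_force: [13.6, -3.4, -5.2]
finger_gap: -0.0001
```

```bash
python3 - <<'E'
from station import *
from h import *
f=grab_frame("side");a=f["image"]
cv2.imwrite("pics/g.png",cv2.resize(a[170:280,210:320],(500,500))[:,:,::-1])
p=pip(f,(236,205,286,236));print(p,ray(f,p[0],p[1],.171))
E
```

```text
(np.float64(nan), np.float64(nan), 0) [nan nan nan]h.py:18: RuntimeWarning: Mean of empty slice.
  ys,xs=np.nonzero(g>150);return xs.mean()+x0,ys.mean()+y0,len(xs)
  ret = ret.dtype.type(ret / rcount)
```

View pics/g.png

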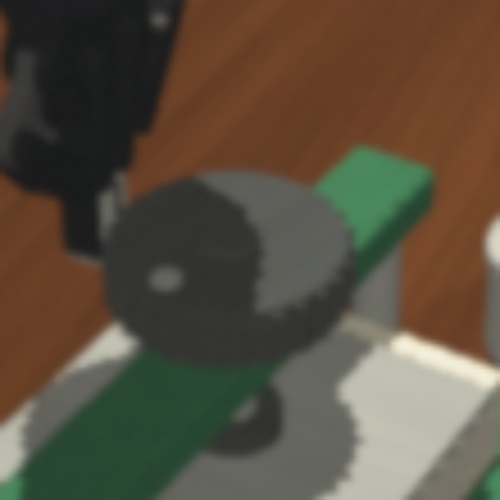

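The pip is now at side pixel (246,231), in shade on the wheel's +y side. The wheel is following, having turned roughly 200°.

```bash
python3 - <<'E'
from h import *
s=pickle.load(open("pics/side0.pkl","rb"))
a=ray(s,260.3,222.6,.170)
for q in((274.56,214.33,.170),(270,212.4,.17),(246.3,231.2,.1717)):
    p=ray(s,*q)-a;print(p,np.degrees(np.arctan2(p[1],p[0])))
E
```

```text
[-0.01259944 -0.03186203  0.        ] -111.57569727620292
[-0.00282068 -0.03402669  0.        ] -94.73875944163636
[0.01008257 0.03275811 0.0017    ] 72.8922340587876
```

The wheel has turned 184°, and its turn is about 1.227 times the orbit angle with no slip. Remaining orbit is about 436°, so I'll continue.

Call:
drive_tool(targets=[[[-0.005, 0.077, 0.005], [0, 0, 0], 1], [[-0.021, 0.152, 0.01], [0, 0, 0], 1], [[-0.048, 0.224, 0.01], [0, 0, 0], 1], [[-0.084, 0.291, 0.01], [0, 0, 0], 1], [[-0.129, 0.354, 0.01], [0, 0, 0], 1], [[-0.182, 0.409, 0.015], [0, 0, 0], 1]])

```text
t: 9.2
ee_pos: [0.5475, 0.1908, 0.1627]
orientation: [-0.0, 1.0, 0.005, 0.007]
ft_force: [15.6, 11.1, -8.4]
finger_gap: -0.0
```

Call:
drive_tool(targets=[[[-0.06, 0.047, 0], [0, 0, 0], 1], [[-0.127, 0.085, 0], [0, 0, 0], 1], [[-0.198, 0.114, 0], [0, 0, 0], 1], [[-0.272, 0.133, 0], [0, 0, 0], 1], [[-0.368, 0.141, 0], [0, 0, 0], 1]])

```text
t: 9.82
ee_pos: [0.5083, 0.2072, 0.1635]
orientation: [-0.001, 1.0, 0.007, 0.005]
ft_force: [4.6, 19.9, -1.5]
finger_gap: -0.0001
```

Call:
drive_tool(targets=[[[-0.077, 0, 0], [0, 0, 0], 1], [[-0.152, -0.013, 0.005], [0, 0, 0], 1], [[-0.224, -0.038, 0.005], [0, 0, 0], 1], [[-0.291, -0.074, 0.01], [0, 0, 0], 1], [[-0.354, -0.119, 0.01], [0, 0, 0], 1], [[-0.409, -0.172, 0.01], [0, 0, 0], 1]])

```text
t: 10.58
ee_pos: [0.4628, 0.1867, 0.1634]
orientation: [-0.0, 1.0, 0.004, -0.0]
ft_force: [-8.5, 11.8, 6.6]
finger_gap: 0.0001
```

Call:
drive_tool(targets=[[[-0.047, -0.06, 0], [0, 0, 0], 1], [[-0.085, -0.127, 0], [0, 0, 0], 1], [[-0.114, -0.198, 0], [0, 0, 0], 1], [[-0.133, -0.272, 0], [0, 0, 0], 1], [[-0.141, -0.368, 0], [0, 0, 0], 1]])

```text
t: 11.2
ee_pos: [0.447, 0.1468, 0.1631]
orientation: [-0.0, 1.0, 0.001, -0.002]
ft_force: [-15.0, 3.5, 12.5]
finger_gap: -0.0001
```

Call:
drive_tool(targets=[[[0.005, -0.077, 0], [0, 0, 0], 1], [[0.021, -0.152, 0], [0, 0, 0], 1], [[0.048, -0.224, 0], [0, 0, 0], 1], [[0.084, -0.291, 0], [0, 0, 0], 1], [[0.129, -0.354, 0], [0, 0, 0], 1], [[0.182, -0.409, 0], [0, 0, 0], 1]])

```text
t: 11.95
ee_pos: [0.4643, 0.1021, 0.1621]
orientation: [0.0, 1.0, -0.002, -0.004]
ft_force: [-10.6, -6.9, 4.4]
finger_gap: 0.0002
```

Call:
drive_tool(targets=[[[0.06, -0.047, 0], [0, 0, 0], 1], [[0.127, -0.085, 0], [0, 0, 0], 1], [[0.198, -0.114, 0], [0, 0, 0], 1], [[0.272, -0.133, 0], [0, 0, 0], 1], [[0.368, -0.141, 0.005], [0, 0, 0], 1]])

```text
t: 12.58
ee_pos: [0.5017, 0.085, 0.1622]
orientation: [0.0, 1.0, -0.005, -0.004]
ft_force: [-4.0, -19.2, 0.2]
finger_gap: -0.0
```

Call:
drive_tool(targets=[[[0.077, 0.005, 0], [0, 0, 0], 1], [[0.152, 0.021, 0], [0, 0, 0], 1], [[0.224, 0.048, 0.005], [0, 0, 0], 1], [[0.291, 0.084, 0.005], [0, 0, 0], 1], [[0.354, 0.129, 0.01], [0, 0, 0], 1], [[0.409, 0.182, 0.01], [0, 0, 0], 1]])

```text
t: 13.32
ee_pos: [0.5483, 0.1047, 0.1637]
orientation: [0.001, 1.0, -0.004, 0.001]
ft_force: [13.8, -14.6, -9.9]
finger_gap: -0.0
```

Call:
drive_tool(targets=[[[0.047, 0.06, 0], [0, 0, 0], 1], [[0.085, 0.127, 0], [0, 0, 0], 1], [[0.114, 0.198, 0], [0, 0, 0], 1], [[0.133, 0.272, 0], [0, 0, 0], 1], [[0.141, 0.368, 0.005], [0, 0, 0], 1]])

```text
t: 13.95
ee_pos: [0.5648, 0.1454, 0.1649]
orientation: [0.0, 1.0, -0.0, 0.005]
ft_force: [17.6, -3.9, -12.8]
finger_gap: -0.0003
```

```bash
python3 - <<'E'
from station import *
from h import *
f=grab_frame("side");a=f["image"]
cv2.imwrite("pics/i.png",cv2.resize(a[170:280,210:320],(500,500))[:,:,::-1])
E
```

```text
(no output)
```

View pics/i.png

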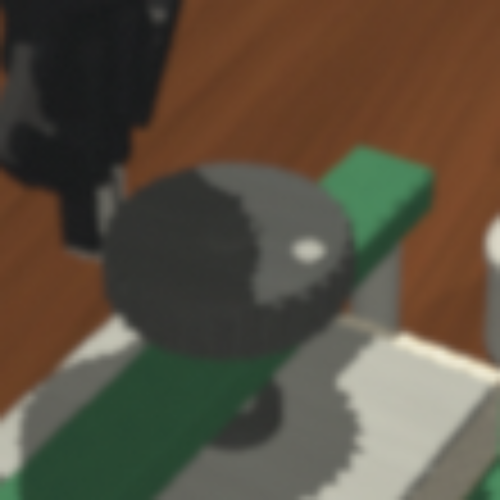

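The pip is at side pixel (277.8,225), and the fingertip is still at the far rim.

```bash
python3 - <<'E'
from h import *
s=pickle.load(open("pics/side0.pkl","rb"))
a=ray(s,260.3,222.6,.170);p=ray(s,277.8,225,.1745)-a;print(p,np.degrees(np.arctan2(p[1],p[0])))
E
```

```text
[-0.03259942 -0.0001575   0.0045    ] -179.723192180002
```

The total so far is about 652°, with 68° to go, or about 53° of orbit. Then I'll back off radially and rise.

Call:
drive_tool(targets=[[[-0.005, 0.077, 0], [0, 0, 0], 1], [[-0.021, 0.152, 0], [0, 0, 0], 1], [[-0.048, 0.224, 0], [0, 0, 0], 1], [[-0.084, 0.291, 0], [0, 0, 0], 1], [[-0.129, 0.354, 0], [0, 0, 0], 1], [[-0.182, 0.409, 0], [0, 0, 0], 1], [[-0.211, 0.433, 0], [0, 0, 0], 1], [[-0.15, 0.51, 0], [0, 0, 0], 1], [[-0.03, 0.67, 0], [0, 0, 0], 1], [[-0.03, 0.67, 0], [0, 0, 0], 1], [[-0.03, 0.67, 0.5], [0, 0, 0], 1], [[-0.03, 0.67, 0.95], [0, 0, 0], 1], [[-0.03, 0.67, 0.95], [0, 0, 0], 1]])

```text
t: 15.62
ee_pos: [0.5583, 0.2128, 0.2642]
orientation: [0.0, 1.0, 0.002, 0.004]
ft_force: [0.5, 0.5, -0.3]
finger_gap: 0.0002
```

Call:
drive_tool(targets=[[[0.4, -0.3, 0], [0, 0, 0], 1], [[0.8, -0.7, 0], [0, 0, 0], 1], [[0.8, -0.95, 0], [0, 0, 0], 1], [[0.8, -0.95, 0], [0, 0, 0], 1]])

```text
t: 16.12
ee_pos: [0.6364, 0.1156, 0.259]
orientation: [0.002, 1.0, -0.0, -0.001]
ft_force: [0.5, 1.2, -0.3]
finger_gap: -0.0002
```

```bash
python3 - <<'E'
from station import *
from h import *
print(observe()['ft_force'],observe()['joint_pos'])
f=grab_frame("side");a=f["image"];t=grab_frame("top")["image"]
pickle.dump(f,open("pics/side1.pkl","wb"))
cv2.imwrite("pics/j.png",np.hstack([cv2.resize(a[170:280,210:320],(400,400)),cv2.resize(t,(400,300))[0:300] if 0 else cv2.copyMakeBorder(cv2.resize(t,(400,300)),0,100,0,0,0)])[:,:,::-1])
p=pip(f,(262,200,286,222));print(p)
if p[2]:print(ray(f,p[0],p[1],.176))
E
```

```text
[ 0.47681381  1.16084176 -0.30513383] [ 4.20601856e-01  4.53505592e-01  4.18298849e-01 -9.68924133e-05
 -1.53717713e+00 -1.99440000e+00]
(np.float64(274.0833333333333), np.float64(211.25), 12)
[0.49136196 0.11632186 0.176     ]
```

View pics/j.png

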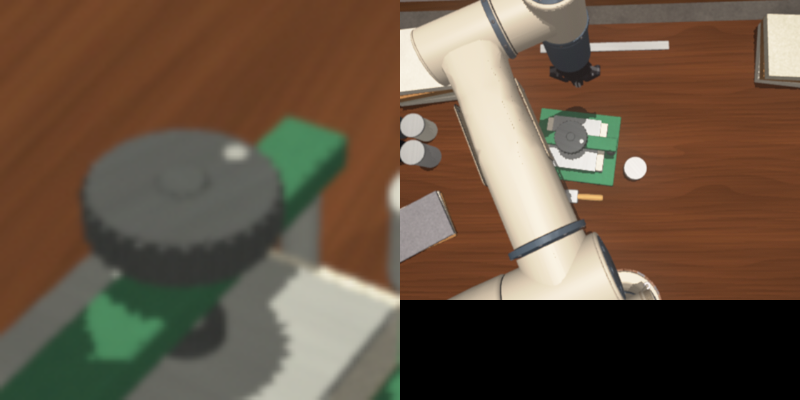

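The side view shows the pip back at (274,211). With the 6 mm rise that is within about 1.3 mm horizontally of its start. I'll check the bystanders by image difference and the wheel's stillness, then hand in.

```bash
python3 - <<'E'
from station import *
from h import *
s0=pickle.load(open("pics/side0.pkl","rb"))["image"].astype(np.uint8);f=grab_frame("side");s1=f["image"]
for n,(x0,y0,x1,y1) in dict(jar=(135,315,195,395),tin=(310,210,355,260),brush=(310,275,370,360)).items():
    a,b=[cv2.cvtColor(i[y0:y1,x0:x1],cv2.COLOR_RGB2GRAY).astype(np.float32) for i in(s0,s1)]
    print(n,cv2.phaseCorrelate(a,b),float(abs(a-b).mean()))
print(pip(f,(262,200,286,222)),observe()['ft_force'],observe()['qvel'].round(3))
E
```

```text
jar ((-0.11682680686522318, 0.07970182762213085), 0.7459114345908165) 8.219583511352539
tin ((0.4624491422831163, -0.06758549340838726), 0.9536193591223823) 2.0986666679382324
brush ((-0.02676773843043989, 0.10071672015372712), 0.8364641125996908) 18.250783920288086
(np.float64(274.0833333333333), np.float64(211.25), 12) [-0.27791965  0.19180837  0.25529386] [ 0.012  0.003  0.006 -0.    -0.001  0.002]
```

```bash
python3 -c "
from station import *
print(sign_off())"
```

```text
the job is handed in; nothing more can be done
None
```

I turned the wheel anticlockwise by two full turns with the closed fingertips rolling round the rim, then backed off, rose clear and handed the job in at about 16 s. The station gave no verdict.

**Pip and turns:** In the side view the pip came back within about 1.3 mm of its start horizontally, allowing for the 6 mm rise. I counted the turns from pip sightings along the way (184°, then 652°, then about 720°).

**Force:** Contact forces read at the ends of moves stayed near or below 22 N.

**At hand-in:** The wheel was still between the last two pictures. The jar, tin and brush showed shifts under 0.5 pixel. The force on the tool was within sensor noise.

**What went wrong or disagreed:**
- My first stroke assumed a box-shaped fingertip and lost contact after about 17°; I re-probed and switched to a circular path.
- The rise of the hub, read by eye, came out nearer 8 mm than 6 mm. The pip fit and the rolling ratio both support two turns.
- The top and side cameras placed the wheel axis up to 6 mm apart; I settled it by touch.

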